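# Hang up the clamp spanner, then hold the inspection microscope over the processor

### The arm

A 7-joint arm with a two-finger parallel gripper is mounted at the origin on the work surface. World frame = base frame: x ahead of the robot, y to its left, z up, the work surface at z = 0. Lengths are in m, angles in rad, forces in N, time in s.
With the tool pointing down it reaches from about 0.35 to 0.9 m from the base axis. Payload 8.1 kg.
Tool frame: the origin (TCP) lies midway between the tips of the shut fingers; the grasp point (between the pads) lies 19 mm behind it; z points along the fingers, y is the line along which they close (so a half turn about z gives the same grasp; the last joint's range is limited). The gripper opens to 92 mm and grips with 3 to 60 N. Pads are 19 mm wide; open, the fingers measure 130 mm over their backs; the gripper's body (75 mm by 190 mm) begins 47 mm behind the grasp point.
Start: joints at [1.061, 0.434, 0.025, 1.573, -0.012, 1.134, -0.075], TCP at [0.247, -0.574, 0.227] pointing down, gripper open.
Joint ranges: [-2.62, 2.62], [-0.44, 2.09], [-1.27, 1.32], [0.08, 2.57], [-1.32, 4.46], [0.12, 2], [-2.74, 2.74]. Speed limits (rad/s): [2.22, 2.22, 3.01, 3.01, 3.14, 3.14, 3.14].

### API

Orientations are given as a rotation vector (axis times angle).
In Python, from cell import arm gives the robot as it stands.
- The arm moves only by the tool carry_out, never from a script. Its arguments are lists of equal length, an entry for each row: "claw": the finger opening in cm, from 0 to 9.18; "delta_pos": the shift along the tool's x, y, z in cm, a list of three; "angular": the turn, a rotation vector about the tool's x, y, z in rad, a list of three. In form: {"claw": [claw, ...], "delta_pos": [[dx, dy, dz], ...], "angular": [[ax, ay, az], ...]}. A call has 1 to 20 rows; each row shifts and turns the commanded pose from where the row before left it, along the tool's axes as they then stand; what a row does not reach is not made up. A row lasts 1/10 s, in which the tool goes at most 50 mm and 8.59 degrees, less where a joint would pass 70% of its speed; a pose out of reach is approached as far as the arm can. A call with a gripper value outside its range is refused whole. The fingers move at their own pace and stop on an object; "force" is the grip in N (left out, the last holds). Time passes only in rows, so rows that do not move let the fingers close. It gives the time, the measured TCP pose, the force, the opening and the grip force at its end, in the units of the state.
- arm.observe(): the state, without advancing time (a new reading comes with each control period).
- arm.get_image(name): name is "side" or "top" or "wrist"; returns a dict with "frame" (384x512x3 uint8, red, green, blue), "mtx" (3x3 intrinsics, pixels), "T" (4x4, takes a point from camera to world coordinates). Camera axes: x right, y down, z forward; pixel columns grow to the right and rows downward; lengths in m; the calibration is good to about 2 mm. The wrist camera is an equidistant fisheye: a pixel r from the principal point sees the ray r / f radians off the axis. A picture is of the moment at which its call begins. There is no depth.
- arm.sign_off(): hands the job in; it is judged then, once.
Trained networks look in a picture, given as the dict that the camera call returned (one of the last four; its "shot" number tells which), for a name from the list of things; names that differ only in an ending like _2 or _b are one class to them, and where a whole thing is asked for, a point or a joint stands for the part that bears it (a point fixed in the world has none). Each returns a list of dicts, best first, with "conf" (0 to 1); they miss things now and then, are a little off and sometimes report something else, mostly with a low value. They report only what shows in the picture. A call takes as long as a camera call.
- arm.look_for(label, picture): "centre" ([column, row] as shares, 0 to 1, of the picture: columns of its width, rows of its height, amid what is visible of it).
- arm.trace(label, picture): "region" (384x512 bool, what is visible of it) and "centre" ([column, row] as shares, 0 to 1, of the picture: columns of its width, rows of its height, amid what is visible of it).
- arm.place_of(label, picture): "centre" ([column, row] as shares, 0 to 1, of the picture: columns of its width, rows of its height: a listed point, or the origin of a listed thing).
The state is a dict: "clock": time; "joints": joint angles; "dq": joint speeds; "joint_efforts": joint torques, N m; "position": TCP position; "ee_rot": TCP orientation; "force": force on the tool from outside, world axes, zero at the start; "ft_torque": the same for the moment, N m; "width": opening from 0.0 (shut) to 1.0 (fully open); "gripper_force": force on a finger pad.
Only numpy, scipy, OpenCV 4.12 (cv2) and the standard library are available. Lean on these libraries where they do the work, as an engineer would, in place of code of your own. Each camera call takes 0.05 s, during which the arm holds its last target. There are 200 camera calls.

### The job

The spanner used to tighten the board holder was left lying across its rails: hang it by its ring on the free middle peg of the sloping spanner rack, pointing down the slope like its neighbours. Then take the inspection microscope out of its cradle, carry it over the rack and the tall parts of the board and finish holding it still and upright with its lens about 8 mm above the square processor chip, centred on it, its broad faces parallel to the rails; the program finishes while the gripper still holds it there. Nothing may touch the circuit board or its parts at any time, and everything else on the bench stays where it is.

Things in the scene. Friction and masses are not known exactly. Their poses are not given: they have to be found in the camera images.
- spanner: Loose steel combination spanner, 0.12 kg, lying flat across the holder's rails over the chip, ring end to the holder's +y: 166 mm long, 7 mm thick throughout, shaft 12 mm wide and 110 mm long, open jaw (34 mm wide) at -x. Origin: middle of the shaft, underside (centre of mass 7 mm to -x); x along the shaft to the ring, z up. Underside starts 68 mm above the bench, 16 mm above the board.
- spanner_ring (a point): Centre of the spanner's ring: 71 mm along the spanner's +x from its origin, at half thickness (3.5 mm above the underside). Ring 29 mm outside, hole 17.6 mm.
- toolboard: Sloping grey panel of the fixed rack, 30 degrees from horizontal, low edge towards the robot. Origin: foot of the free middle peg on the panel's face, 107 mm above the bench; x straight up the slope, y along the panel, z square out of the face along the peg (up and towards the robot). Face: plane z = 0, x -190 to +30, y -120 to +120 mm, bare round the free peg.
- peg_tip (a point): Tip of the free middle peg: a round steel pin 8 mm in diameter with a domed end, 32 mm long along the toolboard's z. Axes as the toolboard. Two like pegs at y = +80 and -80 mm carry fixed spanners (up to 36 mm wide, 8 mm thick) hanging down the slope; leave them.
- rack: The rack's bent-bar stand, fixed: footprint from x = -88 to +114 mm and 240 mm in y, origin on the bench between its feet; its front faces -x. The toolboard is fixed to it; the free peg's foot is 80 mm to its +x and 107 mm up.
- holder: Fixed circuit board holder: two aluminium rails along its x axis, 260 mm long, 12 mm wide, centred at y = -56 and +56 mm, tops 68 mm above the bench, on cross feet 160 mm wide at both ends; a lead screw at the -x end reaches out to y = -95 and +95 mm at 24 mm height. Origin on the bench under its centre, z up.
- board: Green circuit board in the holder's grooves, 220 (x) by 102 mm. Origin 50 mm above the bench under the chip, axes as the holder; top face 2 mm up. On it: capacitors 18 mm in diameter, 30 high at x -40, +40, y -36, +36; heat sink 34 by 72, 35 high, centred at x +85; transformer 36 by 46, 28 high, at x -84, y +18; connector 30 by 30, 12 high, at x -92, y -30. All else is under 3.5 mm.
- chip (a point): Centre of the top face of the processor chip, the big square black chip with a metal square on it (30 by 30 by 3 mm) in the middle of the board, 55 mm above the bench. Axes as the holder.
- microscope: Loose cordless inspection microscope upright in its cradle, 0.13 kg, 111 mm tall: white body 44 mm wide (its x) by 30 mm thick (its y, between flat broad faces), 28 to 106 mm above its origin, over a round grey lens tube 28 mm in diameter. Origin: centre of the tube's lower rim, z up the body. Grip it across the 30 mm, 70 to 95 mm above the origin.
- lens (a point): Centre of the lower rim of the microscope's lens tube; the same point as the microscope's origin.
- cradle: Fixed cradle: grey foot 90 by 76 by 10 mm with an upright rectangular black sleeve, 58 by 44 mm outside, 48 by 34 mm inside, rim 55 mm above the bench. Origin on the bench under its centre, x along the long side. The microscope's rim stands 10 mm above the bench in it (so about 45 mm of straight lift frees it); x axes agree.
- dropper: Loose bystander: white dropper bottle with red cap, 34 mm diameter, 95 mm tall, about 110 mm from the cradle's centre on its +x side. Origin under its centre.
- tin: Loose bystander: round steel tin, 64 mm diameter, 26 mm high, about 110 mm from the cradle's centre on its -x side. Origin under its centre.
- pliers: Loose bystander: yellow-handled pliers lying flat, 150 by 62 by 14 mm, in front of the rack. Origin near the pivot.
- screwdriver: Loose bystander: screwdriver lying flat in front of the board holder, at its -x end, about 200 mm long and 26 mm high. Origin near its middle.
- jar: Loose bystander: clear jar with red lid, 58 mm diameter, 55 mm tall, in front of the rack. Origin under its centre.

How it is judged:
On the way, in this order (a step that is already met when the one before it is completed fails the run):
1. the spanner hangs by its ring on the middle peg, down the slope, at rest and let go (x of spanner_ring in the frame of toolboard between -0.008 and 0.008 m and y of spanner_ring in the frame of toolboard between -0.008 and 0.008 m and z of spanner_ring in the frame of toolboard between -0.002 and 0.015 m and x of spanner in the frame of toolboard below -0.055 m and z of spanner in the frame of toolboard between -0.006 and 0.012 m and contact force between spanner and the arm below 0.05 N and linear speed of spanner below 0.02 m/s), for 0.3 s.
2. then the microscope is lifted clear of its cradle (z of lens in the frame of cradle above 0.06 m and contact force between microscope and the fingers above 1 N), for 0.2 s.
At the end, for the whole second after the job is handed in: Spanner on the middle peg, ring within 8 mm of its axis and 15 mm of the panel, pointing downhill, let go. Microscope held by the fingers only, still: lens 3 to 15 mm above the chip, within 8 mm of its centre; upright within 0.09 rad, broad faces within 0.14 rad of the rails (all of step 1 and horizontal distance between lens and chip below 0.008 m and z of lens in the frame of chip between 0.003 and 0.015 m and angle between microscope's own z axis and vertical below 0.09 rad and angle between the x axis of microscope and the x axis of holder, either way round below 0.14 rad and contact force between microscope and the fingers above 1 N and contact force between microscope and holder below 0.05 N and contact force between microscope and cradle below 0.05 N and linear speed of microscope below 0.02 m/s); the arm keeps its last pose, push and grip.
It fails at once if something touches the circuit board or its parts (over 1 N) (contact force between board and anything else above 1 N).
It fails at once if a bystander is shifted by more than 20 mm (distance of any of dropper, tin, pliers, screwdriver, jar from where it was at the start of the episode above 0.02 m).
It also fails if it takes over 64 s, if anything falls off the work surface, if the arm or the gripper's body presses on something with over 40 N, if the wrist force passes 120 N, or if a joint passes its speed limit or range.

## Working session

There is one attempt and no reset: what is moved stays moved. The work goes in short steps, Python scripts to look and compute and a tool call to move; the robot and the scene stay as the last step left them, time stands still between calls to the robot, and variables do not carry over. Pictures are saved under pics/ and viewed, at most 10 in all, crops included, and the job is handed in when it is done.

Besides the shell and the picture viewer there is one more tool, called after ">>>" by a JSON object that holds its "name" and its "arguments", one argument or row to a line. carry_out: Moves the arm, as the interface text tells. Its arguments: {"type":"object","properties":{"claw":{"type":"array","items":{"type":"number"}},"delta_pos":{"type":"array","items":{"type":"array","items":{"type":"number"}}},"angular":{"type":"array","items":{"type":"array","items":{"type":"number"}}},"force":{"type":"number"}},"required":["claw","delta_pos","angular"]}

```bash
mkdir -p pics; ls; cat > h.py <<'E'
import numpy as np, cv2
from scipy.spatial.transform import Rotation as R
from cell import arm
def ray(im,c):
    """c in shares -> origin, unit dir world"""
    h,w=im["frame"].shape[:2]; K=np.array(im["mtx"]); T=np.array(im["T"])
    u,v=c[0]*w,c[1]*h
    x,y=(u-K[0,2])/K[0,0],(v-K[1,2])/K[1,1]
    if im.get("name")=="wrist":
        r=np.hypot(x,y); d=np.array([x/r*np.sin(r),y/r*np.sin(r),np.cos(r)]) if r>1e-9 else np.array([0,0,1.])
    else: d=np.array([x,y,1.])
    return T[:3,3],T[:3,:3]@(d/np.linalg.norm(d))
def tri(rs):
    A=sum(np.eye(3)-np.outer(d,d) for o,d in rs); b=sum((np.eye(3)-np.outer(d,d))@o for o,d in rs)
    p=np.linalg.solve(A,b); return p,[round(1e3*np.linalg.norm(np.cross(p-o,d)),1) for o,d in rs]
def atz(r,z): return r[0]+r[1]*(z-r[0][2])/r[1][2]
def snap(n):
    im=arm.get_image(n); im=dict(im); im["name"]=n; return im
def save(im,f): cv2.imwrite("pics/"+f,im["frame"][:,:,::-1])
E
cat > m.py <<'E'
from h import *
np.set_printoptions(precision=4,suppress=True)
s=arm.observe(); print(s["clock"],s["position"],s["ee_rot"],s["width"])
ims={}
for n in ["side","top","wrist"]:
    ims[n]=snap(n); save(ims[n],n+"0.png"); print(n,ims[n]["T"].tolist() if n!="wrist" else np.array(ims[n]["T"])[:3])
for l in ["spanner","spanner_ring","toolboard","peg_tip","rack","holder","board","chip","microscope","lens","cradle","dropper","tin","pliers","screwdriver","jar"]:
    rs=[];out=[]
    for n,im in ims.items():
        try: p=arm.place_of(l,im)
        except Exception as e: print(e);continue
        if p:
            out.append((n,[round(float(x),3) for x in p[0]["centre"]],round(p[0]["conf"],2)))
            if p[0]["conf"]>.3: rs.append(ray(im,p[0]["centre"]))
    print(l,out, tri(rs) if len(rs)>1 else "")
E
python3 m.py
```

```text
pics
0.0 [ 0.247  -0.5736  0.2259] [-3.0754 -0.6341  0.0007] 0.9997830219488157
side [[-0.9839918991430224, -0.14593231522010106, 0.10229223721968997, 0.4306231912958963], [-0.1778294076663207, 0.7663705925122334, -0.6172947567422665, 0.6196299852468359], [0.01168949057717233, -0.6256036079714931, -0.7800535119484412, 0.839261599291007], [0.0, 0.0, 0.0, 1.0]]
top [[0.060125859070315764, -0.9749571445603645, 0.21411082957607894, 0.2749868007633126], [-0.9981896649802792, -0.05905034803886045, 0.011421432617997856, 0.0312914110572707], [0.0015079116733247955, -0.2144099406911667, -0.9767425984030776, 1.2489056409167367], [0.0, 0.0, 0.0, 1.0]]
wrist [[ 0.3962 -0.8882 -0.2328  0.3105]
 [-0.9182 -0.3837 -0.0987 -0.5472]
 [-0.0017  0.2529 -0.9675  0.3835]]
spanner [('side', [0.499, 0.811], 0.84), ('top', [0.267, 0.524], 0.63)] (array([0.4813, 0.3257, 0.0706]), [np.float64(1.3), np.float64(1.3)])
spanner_ring [('side', [0.479, 0.898], 0.77), ('top', [0.768, 0.536], 0.75)] (array([ 0.5642, -0.1115, -0.4525]), [np.float64(333.7), np.float64(333.7)])
toolboard [('side', [0.398, 0.426], 0.93), 
[... 1118 characters left out ...]
', [0.494, 0.278], 0.84), ('top', [0.789, 0.434], 0.83)] (array([ 0.624 , -0.3577, -0.0089]), [np.float64(6.6), np.float64(6.6)])
tin [('side', [0.624, 0.312], 0.59), ('top', [0.756, 0.643], 0.72)] (array([ 0.4082, -0.3062,  0.0159]), [np.float64(2.4), np.float64(2.4)])
pliers [('side', [0.593, 0.463], 0.75), ('top', [0.589, 0.608], 0.67)] (array([ 0.4307, -0.0905, -0.0025]), [np.float64(3.4), np.float64(3.4)])
screwdriver [('side', [0.633, 0.905], 0.75), ('top', [0.253, 0.676], 0.61)] (array([ 0.3394,  0.3458, -0.002 ]), [np.float64(0.9), np.float64(0.9)])
jar [('side', [0.583, 0.603], 0.93), ('top', [0.449, 0.602], 0.6)] (array([0.424 , 0.094 , 0.0166]), [np.float64(3.0), np.float64(3.0)])
```

View pics/top0.png

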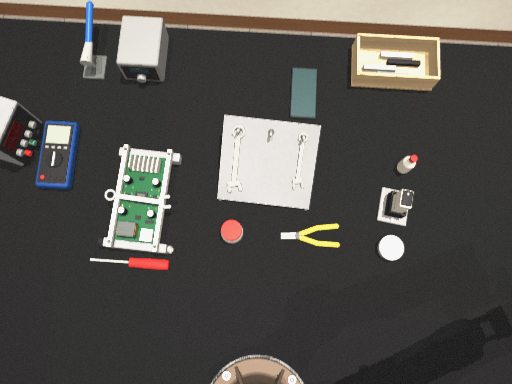

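View pics/side0.png

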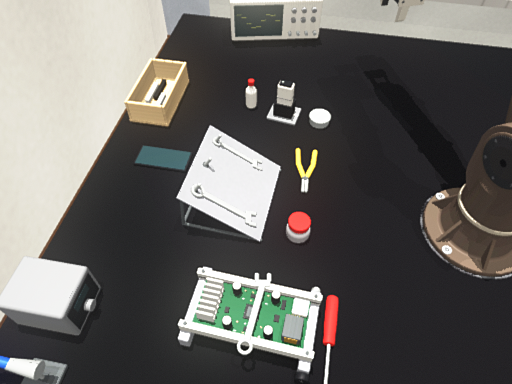

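The top view shows the spanner across the holder, with its ring at (110,195) and jaw at (168,203). It also shows the rack with the free peg at (270,134), and the microscope in its cradle at (402,203) between the dropper (406,164) and the tin (391,248). The side view agrees, with the ring at (245,348). I'll move over the holder now for a close look.

>>> {"name": "carry_out", "arguments": {
  "claw": [4.5,4.5,4.5,4.5,4.5,4.5,4.5,4.5,4.5,4.5,4.5,4.5,4.5,4.5,4.5,4.5,4.5,4.5,4.5,4.5],
  "delta_pos": [
    [2.79,-3.39,-0.27],
    [2.79,-3.39,-0.27],
    [2.79,-3.39,-0.27],
    [2.79,-3.39,-0.27],
    [2.79,-3.39,-0.27],
    [2.79,-3.39,-0.27],
    [2.79,-3.39,-0.27],
    [2.79,-3.39,-0.27],
    [2.79,-3.39,-0.27],
    [2.79,-3.39,-0.27],
    [2.79,-3.39,-0.27],
    [2.79,-3.39,-0.27],
    [2.79,-3.39,-0.27],
    [2.79,-3.39,-0.27],
    [2.79,-3.39,-0.27],
    [2.79,-3.39,-0.27],
    [2.79,-3.39,-0.27],
    [2.79,-3.39,-0.27],
    [2.79,-3.39,-0.27],
    [2.79,-3.39,-0.27]
  ],
  "angular": [
    [0,0,0],
    [0,0,0],
    [0,0,0],
    [0,0,0],
    [0,0,0],
    [0,0,0],
    [0,0,0],
    [0,0,0],
    [0,0,0],
    [0,0,0],
    [0,0,0],
    [0,0,0],
    [0,0,0],
    [0,0,0],
    [0,0,0],
    [0,0,0],
    [0,0,0],
    [0,0,0],
    [0,0,0],
    [0,0,0]
  ]
}}

```text
clock: 4.55
position: [0.492, 0.271, 0.2809]
ee_rot: [3.077, 0.634, 0.001]
force: [0.8, -1.1, -0.3]
width: 0.49
gripper_force: 0.0
```

>>> {"name": "carry_out", "arguments": {
  "claw": [4.5,4.5,4.5,4.5,4.5,4.5,4.5,4.5,4.5,4.5],
  "delta_pos": [
    [0,0,0],
    [0,0,0],
    [0,0,0],
    [0,0,0],
    [0,0,0],
    [0,0,0],
    [0,0,0],
    [0,0,0],
    [0,0,0],
    [0,0,0]
  ],
  "angular": [
    [0,0,-0.126],
    [0,0,-0.126],
    [0,0,-0.126],
    [0,0,-0.126],
    [0,0,-0.126],
    [0,0,-0.126],
    [0,0,-0.126],
    [0,0,-0.126],
    [0,0,0],
    [0,0,0]
  ]
}}

```text
clock: 5.55
position: [0.4916, 0.2693, 0.2807]
ee_rot: [-2.392, -2.037, 0.0]
force: [-0.4, -0.5, 0.1]
width: 0.49
gripper_force: 0.0
```

```bash
cat > w.py <<'E'
from h import *
import sys,pickle
np.set_printoptions(precision=4,suppress=True)
tag=sys.argv[1]; labels=sys.argv[2].split(",")
im=snap("wrist"); save(im,tag+".png"); out={}
for l in labels:
    p=arm.place_of(l,im)
    if p: out[l]=ray(im,p[0]["centre"]); print(l,[round(float(x)*s) for x,s in zip(p[0]["centre"],(512,384))],round(p[0]["conf"],2),len(p))
for l in sys.argv[3].split(","):
    if not l: continue
    t=arm.trace(l,im)
    if t: 
        out["reg_"+l]=t[0]["region"]; print("trace",l,round(t[0]["conf"],2),t[0]["region"].sum())
pickle.dump((im,out),open(tag+".pkl","wb"))
E
python3 w.py wa spanner,spanner_ring,chip,board,holder spanner
```

```text
spanner [237, 131] 0.7 1
spanner_ring [232, 72] 0.9 1
board [243, 131] 0.91 1
holder [244, 127] 0.58 1
trace spanner 0.7 1509
```

View pics/wa.png

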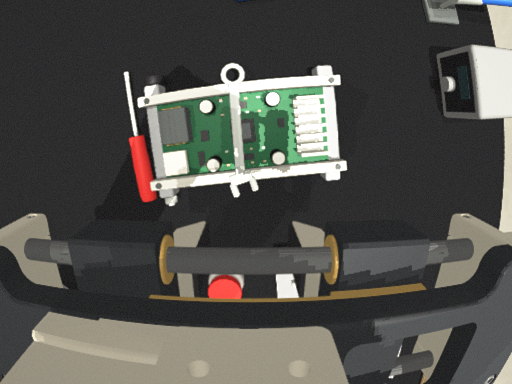

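>>> {"name": "carry_out", "arguments": {
  "claw": [4.5,4.5,4.5,4.5],
  "delta_pos": [
    [0,-3,2],
    [0,-3,2],
    [0,0,0],
    [0,0,0]
  ],
  "angular": [
    [0,0,0],
    [0,0,0],
    [0,0,0],
    [0,0,0]
  ]
}}

```text
clock: 6.3
position: [0.4319, 0.2787, 0.2407]
ee_rot: [2.387, 2.042, -0.0]
force: [-0.0, 0.0, 0.2]
width: 0.492
gripper_force: 0.0
```

```bash
python3 w.py wb spanner,spanner_ring,chip,board,holder spanner; python3 - <<'E'
from h import *; import pickle
a,A=pickle.load(open("wa.pkl","rb"));b,B=pickle.load(open("wb.pkl","rb"))
for l in A:
    if l in B and l[:3]!="reg": print(l,tri([A[l],B[l]]))
print(arm.observe()["position"],arm.observe()["clock"])
E
```

```text
spanner [289, 133] 0.72 2
spanner_ring [286, 68] 0.64 1
chip [298, 136] 0.9 1
board [295, 130] 0.59 1
holder [289, 128] 0.7 2
trace spanner 0.71 1788
spanner (array([0.48659554, 0.32297174, 0.06238884]), [np.float64(0.0), np.float64(0.0)])
spanner_ring (array([0.49322707, 0.39619481, 0.06676068]), [np.float64(0.4), np.float64(0.4)])
board (array([0.49372481, 0.32291049, 0.06093559]), [np.float64(1.9), np.float64(1.9)])
holder (array([0.49531531, 0.3246958 , 0.00282669]), [np.float64(0.1), np.float64(0.1)])
[0.43286388 0.27876083 0.2409097 ] 6.65
```

The wrist view shows the spanner ring at (232,73), the shaft running down x≈237 to the jaw at (243,185), and caps on either side. The fingers are out of the way. Next I refine the spanner axis from the masks.

```bash
cat > sp.py <<'E'
from h import *; import pickle,sys
np.set_printoptions(precision=4,suppress=True)
for t in sys.argv[1:]:
    im,o=pickle.load(open(t+".pkl","rb")); m=o["reg_spanner"]
    m=cv2.morphologyEx(m.astype(np.uint8),cv2.MORPH_OPEN,np.ones((2,2)))
    n,lab,st,_=cv2.connectedComponentsWithStats(m); k=1+st[1:,4].argmax()
    v,u=np.nonzero(lab==k)
    P=np.array([atz(ray(im,((a+.5)/512,(b+.5)/384)),.075) for a,b in zip(u,v)])[:,:2]
    # iterative: axis fit on shaft points
    rc=atz(o["spanner_ring"],.0715)[:2]
    c=P.mean(0); d=np.linalg.svd(P-c,full_matrices=False)[2][0]; d*=np.sign(d[1])
    for _ in range(4):
        s=(P-c)@d; q=P[(s>np.percentile(s,25))&(s<np.percentile(s,75))]
        cc=q.mean(0); d=np.linalg.svd(q-cc,full_matrices=False)[2][0]; d*=np.sign(d[1]); 
    s=(P-cc)@d; w=(q-cc)@np.array([-d[1],d[0]])
    print(t,"az deg",np.degrees(np.arctan2(d[1],d[0])),"len",np.ptp(s),"tip +x end",cc+d*s.max(),"origin from ring end",cc+d*(s.max()-.0855),"width",4*w.std()*.87,"ring",rc, "lateral of ring",(rc-cc)@np.array([-d[1],d[0]]))
E
python3 sp.py wa wb
```

```text
wa az deg 86.19759591472098 len 0.16358234192469995 tip +x end [0.4939 0.4032] origin from ring end [0.4882 0.3179] width 0.01367526367680503 ring [0.4934 0.3958] lateral of ring -1.7122455403003993e-05
wb az deg 85.94412382659672 len 0.1632248143120486 tip +x end [0.4939 0.4041] origin from ring end [0.4879 0.3189] width 0.012689502917323668 ring [0.4925 0.3951] lateral of ring 0.0007957934918310511
```

```bash
cat >> h.py <<'E'
def cur():
    s=arm.observe(); return np.array(s["position"]),R.from_rotvec(s["ee_rot"])
def frame(az_x,tilt=None):
    """tool down, tool x at azimuth deg"""
    a=np.radians(az_x); x=np.array([np.cos(a),np.sin(a),0]); z=np.array([0,0,-1.]); return R.from_matrix(np.c_[x,np.cross(z,x),z])
def plan(p1,R1,p0=None,R0=None):
    if p0 is None: p0,R0=cur()
    rel=R0.inv()*R1
    print("shift first (tool0 axes, cm)",(R0.inv().apply(p1-p0)*100).round(2),"| after turn (tool1 axes)",(R1.inv().apply(p1-p0)*100).round(2),"| rotvec",rel.as_rotvec().round(3))
E
python3 - <<'E'
from h import *; import pickle
for t in ["wa","wb"]:
    im,o=pickle.load(open(t+".pkl","rb")); g=cv2.cvtColor(im["frame"],cv2.COLOR_RGB2GRAY)
    S=8; x0,y0=(210,50) if t=="wa" else (264,46)
    c=cv2.resize(g[y0:y0+45,x0:x0+45],None,fx=S,fy=S,interpolation=cv2.INTER_CUBIC)
    _,b=cv2.threshold(c,0,255,cv2.THRESH_OTSU); cs,h=cv2.findContours(b,cv2.RETR_CCOMP,cv2.CHAIN_APPROX_NONE)
    for k,q in enumerate(cs):
        if h[0][k][3]>=0 and cv2.contourArea(q)>300:
            M=cv2.moments(q); u,v=M["m10"]/M["m00"]/S+x0,M["m01"]/M["m00"]/S+y0
            r=ray(im,(u/512,v/384)); print(t,u,v,cv2.contourArea(q)/S**2,atz(r,.0715))
plan(np.array([.4882,.322,.11]),frame(86))
E
```

```text
wa 232.6220559827631 74.6567015862402 140.203125 [0.49310034 0.39311788 0.0715    ]
wb 286.97332206663447 69.68967377785582 177.9765625 [0.4932727  0.39326086 0.0715    ]
shift first (tool0 axes, cm) [ 5.13  4.79 13.09] | after turn (tool1 axes) [ 4.7   5.22 13.09] | rotvec [ 0.    -0.    -0.087]
```

>>> {"name": "carry_out", "arguments": {
  "claw": [4,4,4,4,4,4,4,4],
  "delta_pos": [
    [0,0,0],
    [1.57,1.74,0],
    [1.57,1.74,1],
    [1.56,1.74,3],
    [0,0,4.55],
    [0,0,4.55],
    [0,0,0],
    [0,0,0]
  ],
  "angular": [
    [0,0,-0.087],
    [0,0,0],
    [0,0,0],
    [0,0,0],
    [0,0,0],
    [0,0,0],
    [0,0,0],
    [0,0,0]
  ]
}}

```text
clock: 7.45
position: [0.4876, 0.3222, 0.1102]
ee_rot: [-2.296, -2.143, 0.002]
force: [0.2, 0.9, 0.5]
width: 0.435
gripper_force: 0.0
```

```bash
python3 w.py wc spanner,spanner_ring ""; python3 - <<'E'
from h import *; import pickle
im,o=pickle.load(open("wc.pkl","rb"))
print(arm.observe()["position"],atz(o["spanner_ring"],.0715))
plan(np.array([.4882,.322,.064]),frame(86))
E
```

```text
spanner [245, 215] 0.56 1
spanner_ring [245, 114] 0.72 2
[0.48880929 0.3232906  0.11247097] [0.49111589 0.39249001 0.0715    ]
shift first (tool0 axes, cm) [-0.15 -0.07  4.85] | after turn (tool1 axes) [-0.13 -0.05  4.85] | rotvec [ 0.003 -0.003  0.   ]
```

View pics/wc.png

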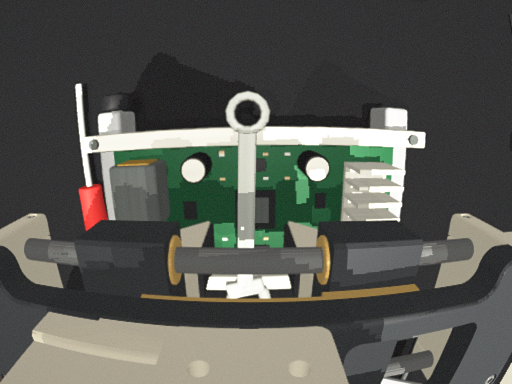

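The shaft (x≈247) lies midway between the fingers (≈205 and 290), with the caps clear at (194,170) and (316,168). I'll descend and grip.

>>> {"name": "carry_out", "arguments": {
  "claw": [4,4,4,4,0.5,0.5,0.5,0.5,0.5,0.5,0.5,0.5],
  "delta_pos": [
    [0,0,1.5],
    [0,0,1.5],
    [0,0,1.55],
    [0,0,0],
    [0,0,0],
    [0,0,0],
    [0,0,0],
    [0,0,0],
    [0,0,0],
    [0,0,0],
    [0,0,0],
    [0,0,0]
  ],
  "angular": [
    [0,0,0],
    [0,0,0],
    [0,0,0],
    [0,0,0],
    [0,0,0],
    [0,0,0],
    [0,0,0],
    [0,0,0],
    [0,0,0],
    [0,0,0],
    [0,0,0],
    [0,0,0]
  ],
  "force": 25
}}

```text
clock: 8.8
position: [0.4877, 0.3222, 0.0646]
ee_rot: [2.297, 2.143, 0.001]
force: [-1.0, -1.2, 5.4]
width: 0.125
gripper_force: 25.0
```

>>> {"name": "carry_out", "arguments": {
  "claw": [0.5,0.5,0.5,0.5,0.5,0.5,0.5,0.5,0.5,0.5,0.5,0.5,0.5,0.5,0.5,0.5,0.5,0.5],
  "delta_pos": [
    [0,0,-1],
    [0,0,-2],
    [0,0,-2.9],
    [0,0,-2.9],
    [0,0,-2.9],
    [0,0,-2.8],
    [-2.83,0.8,0],
    [-2.83,0.8,0],
    [-2.83,0.8,0],
    [-2.83,0.8,0],
    [-2.83,0.8,0],
    [-2.83,0.8,0],
    [-2.83,0.8,0],
    [-2.83,0.8,0],
    [-2.83,0.8,0],
    [-2.83,0.8,0],
    [-2.83,0.8,0],
    [0,0,0]
  ],
  "angular": [
    [0,0,0],
    [0,0,0],
    [0,0,0],
    [0,0,0],
    [0,0,0],
    [0,0,0],
    [0,0,0],
    [0,0,0],
    [0,0,0],
    [0,0,0],
    [0,0,0],
    [0,0,0],
    [0,0,0],
    [0,0,0],
    [0,0,0],
    [0,0,0],
    [0,0,0],
    [0,0,0]
  ]
}}

```text
clock: 10.6
position: [0.5544, -0.0002, 0.2089]
ee_rot: [2.303, 2.135, -0.004]
force: [0.6, 0.0, -0.7]
width: 0.128
gripper_force: 25.0
```

>>> {"name": "carry_out", "arguments": {
  "claw": [0.5,0.5,0.5,0.5,0.5,0.5,0.5,0.5,0.5,0.5,0.5,0.5,0.5,0.5,0.5,0.5,0.5,0.5,0.5],
  "delta_pos": [
    [0,0,0],
    [0,0,0],
    [0,0,0],
    [0,0,0],
    [0,0,0],
    [0,0,0],
    [0,0,0],
    [0,0,0],
    [0,0,0],
    [0,0,0],
    [0,0,0],
    [0,0,0],
    [0,0,0],
    [0,0,0],
    [0,0,0],
    [0,0,0],
    [0,0,0],
    [0,0,0],
    [0,0,0]
  ],
  "angular": [
    [0,0,0.125],
    [0,0,0.125],
    [0,0,0.125],
    [0,0,0.125],
    [0,0,0.125],
    [0,0,0.125],
    [0,0,0.125],
    [0,0,0.125],
    [0,0,0.125],
    [0,0,0.125],
    [0,0,0.125],
    [0,0,0.125],
    [0,0.105,0],
    [0,0.105,0],
    [0,0.105,0],
    [0,0.105,0],
    [0,0.104,0],
    [0,0,0],
    [0,0,0]
  ]
}}

```text
clock: 12.5
position: [0.5536, 0.0057, 0.2095]
ee_rot: [3.035, 0.004, 0.81]
force: [0.8, 0.0, -1.4]
width: 0.126
gripper_force: 25.0
```

```bash
python3 w.py wd spanner,spanner_ring,peg_tip,toolboard spanner; python3 - <<'E'
from h import *
s=arm.observe();print(s["clock"],s["position"],s["joints"],R.from_rotvec(s["ee_rot"]).as_matrix().round(3))
E
```

```text
spanner [250, 239] 0.59 1
spanner_ring [249, 110] 0.71 1
peg_tip [249, 138] 0.78 1
toolboard [250, 135] 0.97 1
trace spanner 0.67 4694
12.8 [0.55485984 0.0054112  0.20951825] [ 0.18143696  0.12900955 -0.36900715  2.2097566   0.43030822  0.31967308
 -2.11808319] [[ 0.866  0.001  0.5  ]
 [ 0.001 -1.     0.001]
 [ 0.5   -0.    -0.866]]
```

View pics/wd.png

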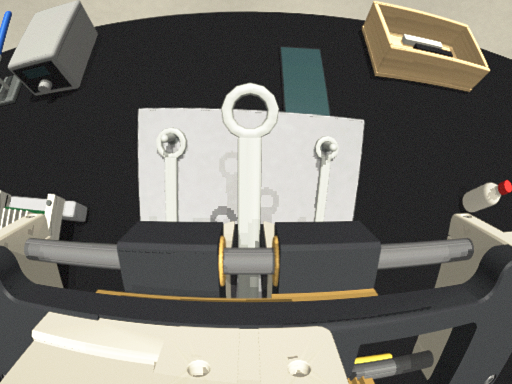

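The wrist view shows the ring at (249,110), the neighbouring pegs at (172,140) and (326,146), and the free peg hidden behind the shaft. I'll back off down the slope to uncover it and take two views.

>>> {"name": "carry_out", "arguments": {
  "claw": [0.5,0.5,0.5,0.5,0.5,0.5],
  "delta_pos": [
    [-2.5,-1.5,2],
    [-2.5,-1.5,2],
    [-1,0,1],
    [0,0,0],
    [0,0,0],
    [0,0,0]
  ],
  "angular": [
    [0,0,0],
    [0,0,0],
    [0,0,0],
    [0,0,0],
    [0,0,0],
    [0,0,0]
  ]
}}

```text
clock: 13.4
position: [0.5357, 0.0253, 0.1523]
ee_rot: [3.028, -0.003, 0.819]
force: [0.0, -0.1, -1.9]
width: 0.128
gripper_force: 25.0
```

```bash
python3 w.py we spanner_ring,peg_tip,toolboard spanner
```

```text
spanner_ring [250, 111] 0.89 1
peg_tip [273, 91] 0.71 2
toolboard [271, 91] 0.56 1
trace spanner 0.66 4635
```

>>> {"name": "carry_out", "arguments": {
  "claw": [0.5,0.5,0.5,0.5,0.5],
  "delta_pos": [
    [0,2,0],
    [0,2,0],
    [0,2,0],
    [0,0,0],
    [0,0,0]
  ],
  "angular": [
    [0,0,0],
    [0,0,0],
    [0,0,0],
    [0,0,0],
    [0,0,0]
  ]
}}

```text
clock: 14.15
position: [0.5345, -0.0359, 0.1517]
ee_rot: [3.028, -0.007, 0.817]
force: [-0.5, 0.8, -1.1]
width: 0.127
gripper_force: 25.0
```

```bash
python3 w.py wf spanner_ring,peg_tip,toolboard spanner; python3 - <<'E'
from h import *; import pickle
np.set_printoptions(precision=4,suppress=True)
D={t:pickle.load(open(t+".pkl","rb")) for t in ["we","wf"]}
for l in ["peg_tip","toolboard"]:
    print(l,tri([D[t][1][l] for t in D if l in D[t][1]]))
print(cur()[0])
a=np.hstack([D[t][0]["frame"][40:340,60:440] for t in D]); a=cv2.resize(a,(760,300)); cv2.imwrite("pics/ef.png",a[:,:,::-1])
E
```

```text
spanner_ring [251, 112] 0.75 2
peg_tip [194, 90] 0.68 2
toolboard [201, 94] 0.66 1
trace spanner 0.63 4837
peg_tip (array([0.6519, 0.0061, 0.1322]), [np.float64(0.3), np.float64(0.3)])
toolboard (array([0.6681, 0.0048, 0.1069]), [np.float64(1.7), np.float64(1.7)])
[ 0.5346 -0.0331  0.1516]
```

View pics/ef.png

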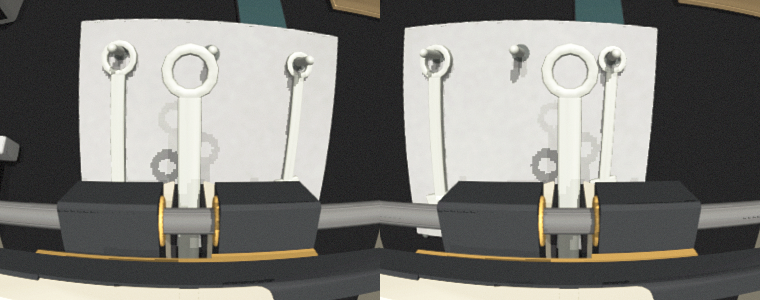

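```bash
python3 - <<'E'
from h import *; import pickle
np.set_printoptions(precision=4,suppress=True)
p=lambda r,q,n: r[0]+r[1]*((q-r[0])@n)/(r[1]@n)
Rt=R.from_rotvec([3.03,0,.816]) ; tz=Rt.as_matrix()[:,2]; print(Rt.as_matrix())
foot=np.array([.6672,.005,.107]); zp=np.array([-.5,0,.8660])
TCP={"we":np.array([.5352,.0253,.1519]),"wf":np.array([.5347,-.0347,.1519])}
for t in TCP:
    im,o=pickle.load(open(t+".pkl","rb"))
    g=cv2.cvtColor(im["frame"],cv2.COLOR_RGB2GRAY); S=8
    # ring hole by hough
    c=cv2.resize(g[75:150,210:290],None,fx=S,fy=S,interpolation=cv2.INTER_CUBIC)
    h=cv2.HoughCircles(cv2.GaussianBlur(c,(0,0),4),cv2.HOUGH_GRADIENT,1,400,param1=80,param2=20,minRadius=12*S,maxRadius=32*S)
    u,v,r=h[0][0]/S; u+=210;v+=75
    w=p(ray(im,(u/512,v/384)),TCP[t]-.0075*tz,tz)
    print(t,"ring px",u,v,r,"rel tool",Rt.inv().apply(w-TCP[t]),"net",Rt.inv().apply(p(ray(im,o["spanner_ring"] and (250.5/512,111.5/384)),TCP[t]-.0075*tz,tz)-TCP[t]))
im,_=pickle.load(open("we.pkl","rb"))
A,B=[p(ray(im,(a/512,b/384)),foot+.004*zp,zp) for a,b in [(179,98),(360,106)]]
print("rings e",A,B,np.linalg.norm(A-B),"yaw",np.degrees(np.arctan2(-(A-B)[0],(A-B)[1])))
im,_=pickle.load(open("wf.pkl","rb"))
A,B=[p(ray(im,(a/512,b/384)),foot+.004*zp,zp) for a,b in [(115,101),(293,98)]]
print("rings f",A,B,np.linalg.norm(A-B),"yaw",np.degrees(np.arctan2(-(A-B)[0],(A-B)[1])))
E
```

```text
[[ 0.8648 -0.0009  0.5022]
 [ 0.0009 -1.     -0.0035]
 [ 0.5022  0.0035 -0.8648]]
we ring px 251.8125 109.3125 15.7125 rel tool [ 0.0737  0.0019 -0.0075] net [ 0.0726  0.0012 -0.0075]
wf ring px 249.1875 113.5625 18.5375 rel tool [ 0.0706  0.0019 -0.0075] net [ 0.0717  0.0025 -0.0075]
rings e [0.6627 0.0852 0.109 ] [ 0.6586 -0.0756  0.1066] 0.160876184361353 yaw -1.4750722250786923
rings f [0.6631 0.0853 0.1092] [ 0.6605 -0.0752  0.1078] 0.16046325476092577 yaw -0.9051612495710897
```

>>> {"name": "carry_out", "arguments": {
  "claw": [0.5,0.5,0.5,0.5,0.5,0.5,0.5,0.5,0.5,0.5],
  "delta_pos": [
    [0.35,-0.68,0.87],
    [0.35,-0.68,0.87],
    [0.35,-0.68,0.87],
    [0.35,-0.68,0.87],
    [0.35,-0.68,0.87],
    [0.35,-0.68,0.87],
    [0,0,0],
    [0,0,0],
    [0,0,0],
    [0,0,0]
  ],
  "angular": [
    [0,0,0],
    [0,0,0],
    [0,0,0],
    [0,0,0],
    [0,0,0],
    [0,0,0],
    [0,0,0],
    [0,0,0],
    [0,0,0],
    [0,0,0]
  ]
}}

```text
clock: 15.4
position: [0.5801, 0.005, 0.1227]
ee_rot: [3.033, -0.002, 0.801]
force: [0.6, -0.1, -1.0]
width: 0.127
gripper_force: 25.0
```

```bash
python3 w.py wg spanner_ring,peg_tip,toolboard ""; python3 - <<'E'
from h import *; import pickle
np.set_printoptions(precision=4,suppress=True)
im,o=pickle.load(open("wg.pkl","rb")); s=arm.observe(); print(s["position"],R.from_rotvec(s["ee_rot"]).as_matrix(),s["joints"],s["clock"])
c=im["frame"][70:160,190:310]; cv2.imwrite("pics/wgc.png",cv2.resize(c,None,fx=5,fy=5,interpolation=cv2.INTER_CUBIC)[:,:,::-1])
# expected px of foot, tip and ring axis points
K=np.array(im["mtx"]);T=np.array(im["T"])
def pr(P):
    q=T[:3,:3].T@(P-T[:3,3]); th=np.arccos(q[2]/np.linalg.norm(q)); d=q[:2]/np.linalg.norm(q[:2])*th; return K[:2,:2]@d+K[:2,2]
foot=np.array([.6672,.005,.107]); zp=np.array([-.5,.01,.866])
for h in (0,.032,.06): print(h,pr(foot+h*zp))
E
```

```text
spanner_ring [250, 109] 0.95 2
toolboard [246, 117] 0.86 1
[0.5804 0.0051 0.1228] [[ 0.8694 -0.0023  0.4941]
 [-0.0001 -1.     -0.0045]
 [ 0.4941  0.0039 -0.8694]] [-0.0918  0.3002 -0.0716  2.2711  1.0444  0.1178 -2.7415] 15.6
0 [248.0725 119.2531]
0.032 [247.6816 119.7404]
0.06 [247.2063 120.3334]
```

View pics/wgc.png

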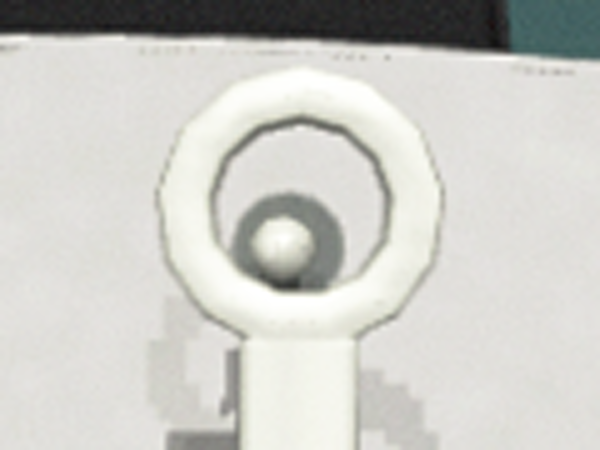

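The zoomed view shows the ring hole centred near crop (300,205), with the peg tip inside it, low and left, at (283,245). Joints 6 and 7 have reached their limits, so I'll use a shallower tilt of about 20°. The hole clearance allows it.

>>> {"name": "carry_out", "arguments": {
  "claw": [0.5,0.5,0.5,0.5,0.5,0.5,0.5],
  "delta_pos": [
    [0,0,-0.4],
    [0,0,-0.4],
    [0,0,0],
    [0,0,0],
    [0,0,0],
    [0,0,0],
    [0,0,0]
  ],
  "angular": [
    [0,-0.045,0],
    [0,-0.045,0],
    [0,-0.045,0],
    [0,-0.045,0],
    [0,0,0],
    [0,0,0],
    [0,0,0]
  ]
}}

```text
clock: 16.3
position: [0.5776, 0.0041, 0.1278]
ee_rot: [3.086, -0.003, 0.547]
force: [-0.4, 0.5, -2.0]
width: 0.122
gripper_force: 25.0
```

```bash
python3 - <<'E'
from h import *
np.set_printoptions(precision=4,suppress=True)
s=arm.observe(); print(s["position"],R.from_rotvec(s["ee_rot"]).as_matrix(),s["joints"],s["clock"],s["force"])
p,Rt=cur(); ring=p+Rt.apply([.0715,.0007,-.0075]); foot=np.array([.6672,.005,.107])
P=R.from_euler("zy",[-1.2,-30],degrees=True); print(P.as_matrix(),"ring in panel",P.inv().apply(ring-foot),P.inv().apply(p-foot))
E
```

```text
[0.5776 0.0041 0.1278] [[ 0.939  -0.0034  0.3439]
 [-0.0006 -1.     -0.0081]
 [ 0.3439  0.0074 -0.939 ]] [ 0.2858  0.3644 -0.5225  2.0957  0.6043  0.4452 -2.2628] 16.3 [-0.3782  0.499  -2.0058]
[[ 0.8658  0.0181 -0.5   ]
 [-0.0209  0.9998  0.    ]
 [ 0.4999  0.0105  0.866 ]] ring in panel [ 0.0046 -0.0015  0.058 ] [-0.0671 -0.0023  0.0629]
```

>>> {"name": "carry_out", "arguments": {
  "claw": [0.5,0.5,0.5,0.5,0.5,0.5],
  "delta_pos": [
    [-0.11,-0.07,0.53],
    [-0.11,-0.07,0.53],
    [-0.11,-0.06,0.52],
    [0,0,0],
    [0,0,0],
    [0,0,0]
  ],
  "angular": [
    [0,0,0],
    [0,0,0],
    [0,0,0],
    [0,0,0],
    [0,0,0],
    [0,0,0]
  ]
}}

```text
clock: 16.9
position: [0.5807, 0.0063, 0.1123]
ee_rot: [3.086, -0.003, 0.547]
force: [-0.1, 0.9, -1.5]
width: 0.126
gripper_force: 25.0
```

```bash
python3 - <<'E'
from h import *
np.set_printoptions(precision=4,suppress=True)
im=snap("wrist"); s=arm.observe(); print(s["joints"],s["clock"])
c=im["frame"][70:160,190:310]; cv2.imwrite("pics/whc.png",cv2.resize(c,None,fx=5,fy=5,interpolation=cv2.INTER_CUBIC)[:,:,::-1])
p,Rt=cur(); ring=p+Rt.apply([.073,.0012,-.0075]); foot=np.array([.6672,.005,.107])
P=R.from_euler("zy",[-1.2,-30],degrees=True); print("ring in panel",P.inv().apply(ring-foot),P.inv().apply(p-foot))
E
```

```text
[ 0.249   0.3885 -0.4857  2.106   0.6491  0.4126 -2.311 ] 16.95
ring in panel [0.001  0.     0.0428] [-0.0722 -0.0003  0.0479]
```

View pics/whc.png

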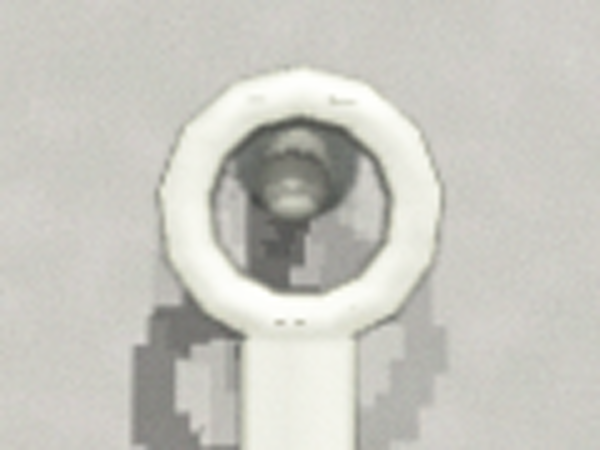

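The peg tip at crop (293,197) is within about 1.5 mm of the hole centre (300,205). I'll insert along the peg.

>>> {"name": "carry_out", "arguments": {
  "claw": [0.5,0.5,0.5,0.5,0.5,0.5,0.5,0.5,0.5,0.5,0.5,0.5],
  "delta_pos": [
    [0.055,-0.01,0.315],
    [0.055,-0.01,0.315],
    [0.055,-0.01,0.315],
    [0.055,-0.01,0.315],
    [0.055,0,0.315],
    [0.055,0,0.315],
    [0.055,0,0.315],
    [0.055,0,0.315],
    [0.055,0,0.315],
    [0.055,0,0.315],
    [0,0,0],
    [0,0,0]
  ],
  "angular": [
    [0,0,0],
    [0,0,0],
    [0,0,0],
    [0,0,0],
    [0,0,0],
    [0,0,0],
    [0,0,0],
    [0,0,0],
    [0,0,0],
    [0,0,0],
    [0,0,0],
    [0,0,0]
  ]
}}

```text
clock: 18.15
position: [0.5965, 0.0063, 0.0844]
ee_rot: [3.086, -0.003, 0.547]
force: [-0.2, -0.6, -2.1]
width: 0.128
gripper_force: 25.0
```

```bash
python3 - <<'E'
from h import *
np.set_printoptions(precision=4,suppress=True)
im=snap("wrist"); s=arm.observe(); print(s["joints"],s["clock"],s["force"],s["ft_torque"])
save(im,"wi.png")
p,Rt=cur(); ring=p+Rt.apply([.073,.0012,-.0075]); foot=np.array([.6672,.005,.107])
P=R.from_euler("zy",[-1.2,-30],degrees=True); print("ring in panel",P.inv().apply(ring-foot),P.inv().apply(p-foot))
E
```

```text
[ 0.1905  0.4461 -0.4168  2.0978  0.7219  0.3638 -2.3777] 18.2 [ 0.3471  0.3405 -0.9613] [0.0731 0.4582 0.0107]
ring in panel [0.0008 0.0002 0.0108] [-0.0724 -0.0001  0.0159]
```

>>> {"name": "carry_out", "arguments": {
  "claw": [1.8,2.4,3,3,3,3,3,3,3,3,3,3,3,3,3],
  "delta_pos": [
    [0,0,0],
    [0,0,0],
    [0,0,0],
    [0,0,0],
    [0,0,0],
    [0,0,0],
    [0,0,-1],
    [0,0,-1.5],
    [0,0,-2],
    [0,0,-2],
    [0,0,-2],
    [0,0,-2],
    [0,0,0],
    [0,0,0],
    [0,0,0]
  ],
  "angular": [
    [0,0,0],
    [0,0,0],
    [0,0,0],
    [0,0,0],
    [0,0,0],
    [0,0,0],
    [0,0,0],
    [0,0,0],
    [0,0,0],
    [0,0,0],
    [0,0,0],
    [0,0,0],
    [0,0,0],
    [0,0,0],
    [0,0,0]
  ]
}}

```text
clock: 19.7
position: [0.5602, 0.0069, 0.1826]
ee_rot: [3.086, -0.004, 0.546]
force: [0.0, -0.5, 0.0]
width: 0.328
gripper_force: 0.0
```

```bash
python3 w.py wj spanner,spanner_ring,peg_tip,toolboard,microscope,cradle ""; python3 - <<'E'
from h import *; import pickle
np.set_printoptions(precision=4,suppress=True)
im,o=pickle.load(open("wj.pkl","rb")); s=arm.observe(); print(s["clock"],s["position"],s["joints"])
foot=np.array([.6672,.005,.107]);P=R.from_euler("zy",[-1.2,-30],degrees=True)
n=P.as_matrix()[:,2]
for l in ["spanner","spanner_ring"]:
    r=o[l]; q=foot+.0035*n; w=r[0]+r[1]*((q-r[0])@n)/(r[1]@n); print(l,P.inv().apply(w-foot))
E
```

```text
spanner [250, 189] 0.79 1
spanner_ring [248, 116] 0.6 1
peg_tip [250, 114] 0.86 1
toolboard [248, 109] 0.7 1
20.05 [0.5604 0.0073 0.1828] [ 0.388   0.2708 -0.6339  2.0635  0.4561  0.5563 -2.1268]
spanner [-0.073  -0.0018  0.0035]
spanner_ring [-0.0033  0.0011  0.0035]
```

View pics/wj.png

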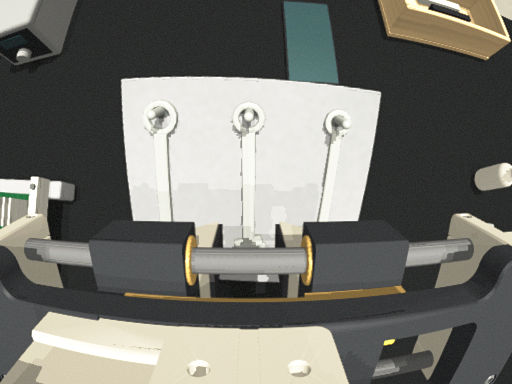

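The spanner hangs on the middle peg: its ring encircles the peg at (248,118) and the shaft runs down the slope like its neighbours. Ring and origin measure as expected in the panel frame. Next is the microscope.

>>> {"name": "carry_out", "arguments": {
  "claw": [6,6,6,6,6,6,6,6,6,6,6,6,6,6,6],
  "delta_pos": [
    [0,0,-1.5],
    [0,0,-1.5],
    [0,0,-1.5],
    [0,0,-1.5],
    [0.53,3.89,-0.33],
    [0.53,3.89,-0.33],
    [0.53,3.89,-0.33],
    [0.53,3.89,-0.33],
    [0.53,3.89,-0.33],
    [0.53,3.89,-0.33],
    [0.53,3.89,-0.33],
    [0.53,3.89,-0.33],
    [0.53,3.89,-0.33],
    [0,0,0],
    [0,0,0]
  ],
  "angular": [
    [0,-0.0878,0],
    [0,-0.0878,0],
    [0,-0.0878,0],
    [0,-0.0878,0],
    [0,0,0],
    [0,0,0],
    [0,0,0],
    [0,0,0],
    [0,0,0],
    [0,0,0],
    [0,0,0],
    [0,0,0],
    [0,0,0],
    [0,0,0],
    [0,0,0]
  ]
}}

```text
clock: 21.55
position: [0.5937, -0.3433, 0.2726]
ee_rot: [3.136, -0.008, -0.002]
force: [-0.4, 0.2, 0.2]
width: 0.656
gripper_force: 0.0
```

>>> {"name": "carry_out", "arguments": {
  "claw": [6,6,6,6,6,6,6,6,6,6,6,6,6,6,6,6,6,6,6,6],
  "delta_pos": [
    [0,0,0],
    [0,0,0],
    [0,0,0],
    [0,0,0],
    [0,0,0],
    [0,0,0],
    [0,0,0],
    [0,0,0],
    [0,0,0],
    [0,0,0],
    [0,0,0],
    [0,0,0],
    [0,0,0],
    [0,0,0],
    [0,0,0],
    [0,0,0],
    [0,0,0],
    [0,0,0],
    [0,0,0],
    [0,0,0]
  ],
  "angular": [
    [0,0,-0.1455],
    [0,0,-0.1455],
    [0,0,-0.1455],
    [0,0,-0.1455],
    [0,0,-0.1455],
    [0,0,-0.1455],
    [0,0,-0.1455],
    [0,0,-0.1455],
    [0,0,-0.1455],
    [0,0,-0.1455],
    [0,0,-0.1455],
    [0,0,-0.1455],
    [0,0,-0.1455],
    [0,0,-0.1455],
    [0,0,-0.1455],
    [0,0,-0.1455],
    [0,0,-0.1455],
    [0,0,-0.1455],
    [0,0,-0.1455],
    [0,0,-0.1455]
  ]
}}

```text
clock: 23.55
position: [0.5944, -0.3406, 0.2737]
ee_rot: [0.355, 3.121, -0.01]
force: [-0.9, 0.2, -0.0]
width: 0.649
gripper_force: 0.0
```

```bash
python3 w.py wk microscope,cradle,lens microscope,cradle; python3 - <<'E'
from h import *; import pickle
np.set_printoptions(precision=4,suppress=True)
s=arm.observe(); print(s["clock"],s["position"],s["joints"],R.from_rotvec(s["ee_rot"]).as_matrix())
im,o=pickle.load(open("wk.pkl","rb"))
print("microscope at .01",atz(o["microscope"],.01),"cradle 0",atz(o["cradle"],0.))
rs={}
for n in ["top","side"]:
    i=snap(n)
    for l in ["chip","board","holder"]:
        p=arm.place_of(l,i)
        if p: rs.setdefault(l,[]).append(ray(i,p[0]["centre"])); print(n,l,round(p[0]["conf"],2),atz(rs[l][-1],{"chip":.055,"board":.05,"holder":0}[l]))
for l in rs:
    if len(rs[l])>1: print(l,tri(rs[l]))
E
```

```text
microscope [245, 115] 0.81 1
cradle [245, 109] 0.65 1
trace microscope 0.89 1133
trace cradle 0.96 2393
23.85 [ 0.5942 -0.3418  0.2737] [ 1.034   0.7708 -1.1895  1.277   0.7109  1.531   1.2716] [[-0.9719  0.2353 -0.0002]
 [ 0.2353  0.9719 -0.007 ]
 [-0.0014 -0.0069 -1.    ]]
microscope at .01 [ 0.5239 -0.331   0.01  ] cradle 0 [ 0.5142 -0.3293  0.    ]
top chip 0.75 [0.4961 0.3325 0.055 ]
top board 0.75 [0.4852 0.3218 0.05  ]
top holder 0.78 [0.4966 0.3202 0.    ]
side chip 0.55 [0.4944 0.3204 0.055 ]
side board 0.69 [0.4894 0.3215 0.05  ]
side holder 0.58 [0.4933 0.3235 0.    ]
chip (array([0.4928, 0.3277, 0.074 ]), [np.float64(0.1), np.float64(0.1)])
board (array([0.4874, 0.3217, 0.0494]), [np.float64(2.1), np.float64(2.1)])
holder (array([ 0.4955,  0.3215, -0.0045]), [np.float64(1.9), np.float64(1.9)])
```

```bash
cat > mi.py <<'E'
from h import *; import pickle,sys
np.set_printoptions(precision=4,suppress=True)
def rect(im,m,z):
    cs,_=cv2.findContours(m.astype(np.uint8),cv2.RETR_EXTERNAL,cv2.CHAIN_APPROX_NONE); c=max(cs,key=cv2.contourArea)[:,0]
    P=np.array([atz(ray(im,((a+.5)/512,(b+.5)/384)),z)[:2] for a,b in c])
    r=cv2.minAreaRect((P*1000).astype(np.float32)); return np.array(r[0]),np.array(r[1]),r[2]
for t in sys.argv[1:]:
    im,o=pickle.load(open(t+".pkl","rb"))
    print(t,"cam",np.array(im["T"])[:3,3])
    print(" micro@.118",rect(im,o["reg_microscope"],.118)," cradle@.01",rect(im,o["reg_cradle"],.010))
    v,u=np.nonzero(o["reg_microscope"]); print(" px range",u.min(),u.max(),v.min(),v.max())
E
python3 mi.py wk; python3 - <<'E'
import cv2
a=cv2.imread("pics/wk.png")[50:190,160:340]; cv2.imwrite("pics/wkc.png",cv2.resize(a,None,fx=4,fy=4,interpolation=cv2.INTER_CUBIC))
E
```

```text
wk cam [ 0.5296 -0.3245  0.4311]
 micro@.118 (array([ 519.8053, -325.2834]), array([29.9171, 43.0598]), 81.001708984375)  cradle@.01 (array([ 519.8593, -325.5503]), array([77.1917, 92.6275]), 82.172119140625)
 px range 232 262 88 129
```

View pics/wkc.png

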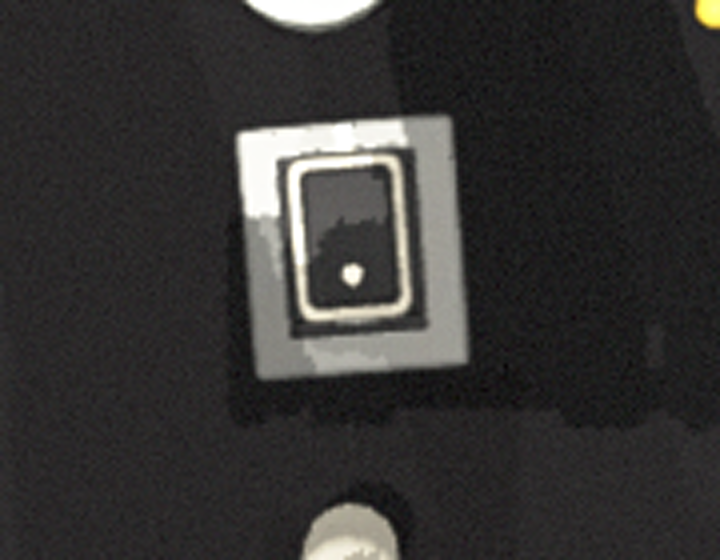

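The crop shows the microscope's white rim centred at about (350,238), inside the black sleeve and grey foot, with the dropper below and the tin above. The measured sizes (30×43 and 77×93 mm) match the text. I'll move above it.

>>> {"name": "carry_out", "arguments": {
  "claw": [6,6,6,6,6,6,6,6,6,6,6],
  "delta_pos": [
    [0,0,0],
    [2.53,0.16,0],
    [2.53,0.16,0],
    [2.53,0.16,0],
    [0,0,2.46],
    [0,0,2.46],
    [0,0,2.46],
    [0,0,2.46],
    [0,0,2.46],
    [0,0,0],
    [0,0,0]
  ],
  "angular": [
    [0,0,-0.088],
    [0,0,0],
    [0,0,0],
    [0,0,0],
    [0,0,0],
    [0,0,0],
    [0,0,0],
    [0,0,0],
    [0,0,0],
    [0,0,0],
    [0,0,0]
  ]
}}

```text
clock: 25.35
position: [0.5197, -0.3274, 0.1509]
ee_rot: [0.231, 3.133, -0.01]
force: [0.0, 0.4, 1.0]
width: 0.653
gripper_force: 0.0
```

```bash
python3 w.py wl microscope,cradle microscope,cradle; python3 mi.py wl;python3 - <<'E'
from h import *
np.set_printoptions(precision=4,suppress=True)
s=arm.observe(); print(s["clock"],s["position"],s["joints"],R.from_rotvec(s["ee_rot"]).as_matrix())
plan(np.array([.5198,-.3254,.076]),frame(171.5))
E
```

```text
microscope [247, 184] 0.72 1
trace microscope 0.6 3215
trace cradle 0.88 3830
wl cam [ 0.454  -0.3166  0.3084]
 micro@.118 (array([ 511.8924, -324.3675]), array([29.0361, 54.9222]), 81.75431823730469)  cradle@.01 (array([ 519.3895, -325.2266]), array([75.6739, 90.4838]), 81.51297760009766)
 px range 229 272 166 244
25.6 [ 0.5202 -0.3276  0.1517] [ 1.1574  0.7662 -1.1458  1.6332  0.7416  1.234   1.2791] [[-0.9892  0.1467  0.0012]
 [ 0.1467  0.9892 -0.0078]
 [-0.0024 -0.0075 -1.    ]]
shift first (tool0 axes, cm) [0.09 0.27 7.57] | after turn (tool1 axes) [0.08 0.21 7.57] | rotvec [-0.007  0.002  0.001]
```

>>> {"name": "carry_out", "arguments": {
  "claw": [6,6,6,6,6,2,2,2,2,2,2,2,2,2],
  "delta_pos": [
    [0.05,0.2,0],
    [0,0,2.5],
    [0,0,2.5],
    [0,0,2.5],
    [0,0,0],
    [0,0,0],
    [0,0,0],
    [0,0,0],
    [0,0,0],
    [0,0,0],
    [0,0,0],
    [0,0,0],
    [0,0,0],
    [0,0,0]
  ],
  "angular": [
    [-0.007,0.001,0],
    [0,0,0],
    [0,0,0],
    [0,0,0],
    [0,0,0],
    [0,0,0],
    [0,0,0],
    [0,0,0],
    [0,0,0],
    [0,0,0],
    [0,0,0],
    [0,0,0],
    [0,0,0],
    [0,0,0]
  ],
  "force": 30
}}

```text
clock: 27.0
position: [0.5198, -0.3256, 0.0763]
ee_rot: [0.231, 3.132, -0.001]
force: [-0.6, 0.2, 7.1]
width: 0.326
gripper_force: 30.0
```

>>> {"name": "carry_out", "arguments": {
  "claw": [2,2,2,2,2,2,2,2,2,2,2,2],
  "delta_pos": [
    [0,0,-1],
    [0,0,-1.5],
    [0,0,-1.5],
    [0,0,-1.5],
    [0,0,-1.5],
    [0,0,-2],
    [0,0,-2.5],
    [0,0,-2.5],
    [0,0,-3],
    [0,0,-3],
    [0,0,0],
    [0,0,0]
  ],
  "angular": [
    [0,0,0],
    [0,0,0],
    [0,0,0],
    [0,0,0],
    [0,0,0],
    [0,0,0],
    [0,0,0],
    [0,0,0],
    [0,0,0],
    [0,0,0],
    [0,0,0],
    [0,0,0]
  ]
}}

```text
clock: 28.2
position: [0.5196, -0.3253, 0.2765]
ee_rot: [0.231, 3.132, -0.001]
force: [-0.6, -0.7, -0.8]
width: 0.325
gripper_force: 30.0
```

>>> {"name": "carry_out", "arguments": {
  "claw": [2,2,2,2,2,2,2,2,2,2,2,2,2,2,2,2,2,2,2],
  "delta_pos": [
    [0.13,2,0],
    [0.13,4,0],
    [0.13,4,0],
    [0.13,4,0],
    [0.13,4,0],
    [0.13,4,0],
    [0.13,4,0],
    [0.13,4,0],
    [0.13,4,0],
    [0.13,4,0],
    [0.13,4,0],
    [0.13,4,0],
    [0.13,4,0],
    [0.13,4,0],
    [0.13,4,0],
    [0.13,4,0],
    [0,2.5,0],
    [0,0,0],
    [0,0,0]
  ],
  "angular": [
    [0,0,0],
    [0,0,0],
    [0,0,0],
    [0,0,0],
    [0,0,0],
    [0,0,0],
    [0,0,0],
    [0,0,0],
    [0,0,0],
    [0,0,0],
    [0,0,0],
    [0,0,0],
    [0,0,0],
    [0,0,0],
    [0,0,0],
    [0,0,0],
    [0,0,0],
    [0,0,0],
    [0,0,0]
  ]
}}

```text
clock: 30.1
position: [0.5922, 0.3161, 0.2743]
ee_rot: [-0.228, -3.131, 0.002]
force: [0.1, 0.2, -1.4]
width: 0.329
gripper_force: 30.0
```

```bash
python3 w.py wm chip,board,holder,lens,microscope board,holder,microscope; python3 - <<'E'
from h import *;import pickle
np.set_printoptions(precision=4,suppress=True)
s=arm.observe(); print(s["clock"],s["position"],s["joints"],R.from_rotvec(s["ee_rot"]).as_matrix(),s["gripper_force"])
im,o=pickle.load(open("wm.pkl","rb"))
for l,z in (("chip",.055),("board",.05),("holder",0)):
    if l in o: print(l,atz(o[l],z))
E
```

```text
chip [244, 94] 0.81 1
board [239, 93] 0.72 1
holder [245, 95] 0.79 1
microscope [246, 205] 0.7 1
trace board 0.75 13026
trace holder 0.88 20054
trace microscope 0.74 5099
30.55 [0.5935 0.3151 0.2757] [-0.0014  0.69   -1.0509  1.3137  0.5891  1.4608  0.416 ] [[-0.9891  0.1473 -0.0001]
 [ 0.1473  0.9891  0.0001]
 [ 0.0001  0.0001 -1.    ]] 29.988869726657867
chip [0.4938 0.3239 0.055 ]
board [0.4916 0.3183 0.05  ]
holder [0.4906 0.3253 0.    ]
```

```bash
cat > rc.py <<'E'
from h import *; import pickle,sys
np.set_printoptions(precision=4,suppress=True)
def pr(im,P):
    K=np.array(im["mtx"]);T=np.array(im["T"]); q=(P-T[:3,3])@T[:3,:3]
    th=np.arctan2(np.hypot(q[:,0],q[:,1]),q[:,2]); d=q[:,:2]/np.hypot(q[:,0],q[:,1])[:,None]*th[:,None]; return d@K[:2,:2].T+K[:2,2]-.5
def rectify(im,c,half,z,s):
    n=int(2*half/s); g=(np.arange(n)+.5)*s-half; X,Y=np.meshgrid(c[0]+g,c[1]+g) # col=x,row=y
    uv=pr(im,np.c_[X.ravel(),Y.ravel(),np.full(X.size,z)]).astype(np.float32).reshape(n,n,2)
    return cv2.remap(im["frame"],uv[...,0],uv[...,1],cv2.INTER_CUBIC)
for t in sys.argv[1:]:
    im,o=pickle.load(open(t+".pkl","rb"))
    c=np.array([.494,.324]); a=rectify(im,c,.03,.055,.0005); hsv=cv2.cvtColor(a,cv2.COLOR_RGB2HSV)
    G=cv2.resize(cv2.cvtColor(a,cv2.COLOR_RGB2GRAY),(30,30),interpolation=cv2.INTER_AREA); S=cv2.resize(hsv[...,1],(30,30),interpolation=cv2.INTER_AREA)
    if t=="wm":
        print("\n".join(" ".join("%3d"%v for v in r) for r in S)); 
    m=(hsv[...,1]<90).astype(np.uint8); m=cv2.morphologyEx(m,cv2.MORPH_OPEN,np.ones((9,9)))
    cs,_=cv2.findContours(m,cv2.RETR_EXTERNAL,cv2.CHAIN_APPROX_NONE)
    for q in sorted(cs,key=cv2.contourArea)[::-1][:2]:
        r=cv2.minAreaRect(q); print(t,"chip?",c+(np.array(r[0])+.5)*.0005-.03,np.array(r[1])*.5,r[2])
    # rails at .068
    b=rectify(im,c,.15,.068,.001); g=cv2.cvtColor(b,cv2.COLOR_RGB2GRAY); l=cv2.HoughLinesP(cv2.Canny(g,80,160),1,np.pi/720,50,minLineLength=100,maxLineGap=10)
    if l is not None:
        for x1,y1,x2,y2 in l[:,0][:14]:
            an=np.degrees(np.arctan2(y2-y1,x2-x1)); mid=c+np.array([(x1+x2)/2,(y1+y2)/2])*.001-.1495; print(" line",round(an,2),mid,round(np.hypot(x2-x1,y2-y1)))
E
python3 rc.py wm
```

```text
113 110 111 107 111 108 115 115 112 115 117 118 113 113 115 114 112 119 118 113 116 113 115 112 110  90  76 102 114 118
115 100  85  91 112 110 118 115 109  86  73  88 116 116 112 115 110  80  72  74 113 113 113 116 110  37  24  51 115 114
110  63  24  30 102 111 114 114 108  65  76  70 110 113 112 113 111  76  74  76 110 117 113 113 112  67  50  80 117 116
110  71  37  43 102 116 110 113 116  95  83  92 116 112 114 110 108 108 109 114 113 114 108 112 111 111 110 116 116 118
109 111 108 111 113 112 110 107 111 113 114 114 116 112 111 106 111 107 110 110 110 112 111 107 108 109 107 110 112 116
114 114 113 110 111 114 110 111 109 110 110 115 114 112 113 112 109 112 110 110 112 113 115 114 113 109 114 114 119 115
110 110 113 114 110 108 109 106 106 106  99  96  90  85  81  74  68  59  62  60  52  48 103 113 114 116 112 116 121 114
119 115 114 110 108 110 104  59  23  25  20  15  15  13  12  14  12  17  14  11  15  15  88 115 111 116 113 111 112 106
115 114 113 111 112 112 108  52  10  15  12   8   9  12  12  11  15  11  12  10  10  13  79 112 114 114 111 110 113 112
112 114 112 112 110 
[... 2055 characters left out ...]
 111  73  73  68  99 109 108 107 109  76  40  54 103 112 109 110 114  96  82  90 107
103 109  94  74  78 109 112 108 112 112 105  92  88 107 107 105 109 112 115 112 108 111 108 108 111 110 113 114 113 107
111 110 116 118 116 110 109 113 110 114 111 112 100  95  88  81  84  76  72  78 103 109 108 109 113 110 110 109 108 107
110 105 110 110 108 107 107 109 110 110 108 100  23  12  12  18  10  12  18  27 101 106 106 110 112 111 110 108 110 110
wm chip? [0.4942 0.3223] [30.6901 30.7213] 86.42366790771484
wm chip? [0.4962 0.3525] [ 2.5 16. ] 90.0
 line -3.13 [0.501 0.384] 201
 line -3.04 [0.49 0.26] 207
 line -3.0 [0.5015 0.371 ] 248
 line 87.94 [0.3805 0.408 ] 111
 line -2.84 [0.439  0.2755] 121
```

>>> {"name": "carry_out", "arguments": {
  "claw": [2,2,2,2,2],
  "delta_pos": [
    [0,-2,-0.5],
    [0,-2,-0.5],
    [0,-2,-0.5],
    [0,0,0],
    [0,0,0]
  ],
  "angular": [
    [0,0,0],
    [0,0,0],
    [0,0,0],
    [0,0,0],
    [0,0,0]
  ]
}}

```text
clock: 31.05
position: [0.5847, 0.256, 0.2907]
ee_rot: [0.232, 3.133, 0.001]
force: [0.2, 0.4, -0.4]
width: 0.326
gripper_force: 30.0
```

```bash
python3 w.py wn chip,board,holder board; python3 rc.py wn; python3 - <<'E'
from h import *;import pickle
A,B=[pickle.load(open(t+".pkl","rb"))[1] for t in ("wm","wn")]
for l in ("chip","board","holder"):
    if l in A and l in B: print(l,tri([A[l],B[l]]))
print(cur()[0])
E
```

```text
chip [289, 95] 0.79 1
board [285, 91] 0.78 2
holder [282, 94] 0.94 1
trace board 0.63 11743
wn chip? [0.4941 0.3222] [30.6355 30.5156] 87.70938873291016
wn chip? [0.4957 0.3525] [ 2.5 16. ] 90.0
 line -3.03 [0.494  0.3845] 189
 line -2.51 [0.4825 0.3725] 228
 line -2.73 [0.507 0.368] 231
 line -2.7 [0.52   0.2585] 127
 line -3.22 [0.5365 0.2695] 142
 line 86.88 [0.3755 0.322 ] 147
chip (array([0.49412387, 0.32386406, 0.05430793]), [np.float64(0.4), np.float64(0.4)])
board (array([0.49058382, 0.31846509, 0.05286116]), [np.float64(1.3), np.float64(1.3)])
holder (array([ 0.48648307,  0.32532683, -0.03880147]), [np.float64(0.9), np.float64(0.9)])
[0.58423688 0.25714438 0.29026475]
```

Chip is at (0.494, 0.322, 0.055), measuring 30.6 mm square in both views, and the rails run at −3°. I'll move over it and descend part way.

>>> {"name": "carry_out", "arguments": {
  "claw": [2,2,2,2,2,2,2,2,2,2,2,2,2],
  "delta_pos": [
    [0,0,0],
    [2.34,1.52,0],
    [2.34,1.52,0],
    [2.34,1.52,0],
    [2.33,1.51,0],
    [0,0,0],
    [0,0,2.5],
    [0,0,2.5],
    [0,0,2.5],
    [0,0,2.5],
    [0,0,1],
    [0,0,0],
    [0,0,0]
  ],
  "angular": [
    [0,0,-0.096],
    [0,0,0],
    [0,0,0],
    [0,0,0],
    [0,0,0],
    [0,0,0],
    [0,0,0],
    [0,0,0],
    [0,0,0],
    [0,0,0],
    [0,0,0],
    [0,0,0],
    [0,0,0]
  ]
}}

```text
clock: 32.6
position: [0.4945, 0.3224, 0.1815]
ee_rot: [0.08, 3.14, 0.002]
force: [-0.5, 0.8, -1.1]
width: 0.326
gripper_force: 30.0
```

```bash
python3 - <<'E'
from h import *
np.set_printoptions(precision=4,suppress=True)
P=[]
for k in range(4):
    im=snap("wrist") if k<1 else snap(["top","side"][k%2]); s=arm.observe(); P.append(s["position"]); r=s["ee_rot"]
    if k: 
        for l in ("lens","microscope","chip"):
            p=arm.place_of(l,im); 
            if p: print(im["name"],l,round(p[0]["conf"],2),ray(im,p[0]["centre"]) and atz(ray(im,p[0]["centre"]),.104 if l!="chip" else .055))
print(np.array(P),s["joints"],R.from_rotvec(r).as_matrix(),s["clock"])
plan(np.array([.4941,.3222,.13]),frame(177),np.mean(P,0),R.from_rotvec(r))
E
```

```text
side microscope 0.36 [0.3508 0.3763 0.104 ]
side chip 0.63 [0.4958 0.3178 0.055 ]
top microscope 0.54 [0.4944 0.3207 0.104 ]
top chip 0.68 [0.4873 0.326  0.055 ]
side chip 0.85 [0.5001 0.3225 0.055 ]
[[0.4946 0.3225 0.1819]
 [0.4947 0.3225 0.1819]
 [0.4945 0.3219 0.1813]
 [0.4943 0.3217 0.1807]] [ 0.02    0.6578 -1.0806  1.6616  0.6158  1.204   0.3139] [[-0.9987  0.051  -0.0001]
 [ 0.051   0.9987  0.0003]
 [ 0.0001  0.0003 -1.    ]] 33.1
shift first (tool0 axes, cm) [0.04 0.   5.15] | after turn (tool1 axes) [0.04 0.   5.15] | rotvec [ 0.    -0.     0.001]
```

>>> {"name": "carry_out", "arguments": {
  "claw": [2,2,2,2,2,2,2,2,2,2,2],
  "delta_pos": [
    [0.04,0,1],
    [0,0,1],
    [0,0,1],
    [0,0,0.8],
    [0,0,0.7],
    [0,0,0.6],
    [0,0,0],
    [0,0,0],
    [0,0,0],
    [0,0,0],
    [0,0,0]
  ],
  "angular": [
    [0,0,0],
    [0,0,0],
    [0,0,0],
    [0,0,0],
    [0,0,0],
    [0,0,0],
    [0,0,0],
    [0,0,0],
    [0,0,0],
    [0,0,0],
    [0,0,0]
  ]
}}

```text
clock: 34.35
position: [0.4939, 0.3218, 0.1298]
ee_rot: [0.08, 3.14, 0.001]
force: [0.1, 0.4, -1.0]
width: 0.323
gripper_force: 30.0
```

```bash
python3 w.py wz lens,microscope,chip microscope; python3 - <<'E'
from h import *;import pickle
from rc import pr
np.set_printoptions(precision=4,suppress=True)
im,o=pickle.load(open("wz.pkl","rb"));P=[]
rs={}
for n in ("side","top","side","top"):
    i=snap(n); P.append(arm.observe()["position"])
    for l in ("lens","chip","spanner_ring"):
        p=arm.place_of(l,i)
        if p: rs.setdefault(l,[]).append(ray(i,p[0]["centre"])); print(n,l,round(p[0]["conf"],2),atz(rs[l][-1],{"lens":.064,"chip":.055,"spanner_ring":.108}[l]))
s=arm.observe(); print(np.array(P),s["clock"],s["force"],s["gripper_force"],s["dq"])
m=o["reg_microscope"]; rows=np.nonzero(m)[0]; print("mask rows",rows.min(),rows.max()); 
for v in range(rows.min(),rows.max()+1,6): u=np.nonzero(m[v])[0]; print(v,u.min(),u.max())
# predicted lens near edge (camera side) at chip+14mm toward camera, z .064 / expected visible bottom
c=np.array([.4941,.3222]); tx=np.array([-.9986,.0523]); ty=np.array([.0523,.9986])
for z in (.055,.060,.064,.068,.092): print(z,pr(im,np.array([[*(c+.014*tx),z],[*(c+.014*ty),z],[*(c-.014*ty),z]])))
E
```

```text
microscope [244, 203] 0.74 1
trace microscope 0.76 5248
side chip 0.83 [0.4925 0.3203 0.055 ]
top lens 0.57 [0.6784 0.0014 0.064 ]
top chip 0.93 [0.4858 0.3296 0.055 ]
top spanner_ring 0.58 [0.6529 0.0019 0.108 ]
side lens 0.25 [0.4892 0.3447 0.064 ]
side chip 0.6 [0.4986 0.3217 0.055 ]
side spanner_ring 0.62 [0.4861 0.3462 0.108 ]
top chip 0.67 [0.4953 0.3292 0.055 ]
[[0.4938 0.3217 0.1296]
 [0.4938 0.3217 0.1295]
 [0.4938 0.3217 0.1296]
 [0.4938 0.3218 0.1296]] 35.4 [-0.4561 -0.328  -1.992 ] 29.988954663276672 [ 0.0006  0.0003  0.0009 -0.0001  0.0001 -0.0001 -0.0005]
mask rows 185 299
185 244 265
191 227 271
197 224 273
203 222 275
209 221 276
215 218 277
221 217 279
227 215 281
233 215 282
239 215 282
245 215 282Traceback (most recent call last):
  File "<stdin>", line 13, in <module>
    return umr_minimum(a, axis, None, out, keepdims, initial, where)
ValueError: zero-size array to reduction operation minimum which has no identity
```

```bash
python3 - <<'E'
from h import *;import pickle
from rc import pr
np.set_printoptions(precision=1,suppress=True)
im,o=pickle.load(open("wz.pkl","rb"))
c=np.array([.4941,.3222]); tx=np.array([-.9986,.0523]); a=np.linspace(0,2*np.pi,73)
for z in (.060,.064,.068):
    q=pr(im,np.c_[c[0]+.014*np.cos(a),c[1]+.014*np.sin(a),np.full(73,z)]); print(z,"top row",q[:,1].min(),"cols",q[:,0].min(),q[:,0].max())
g=cv2.cvtColor(im["frame"],cv2.COLOR_RGB2GRAY); print(g[165:215:2,248]); print(g[200,210:286:2]); print(im["frame"][165:215:3,248].tolist())
E
```

```text
0.06 top row 185.90498123405135 cols 230.94885721496655 266.04007303508604
0.064 top row 187.0751356647217 cols 230.67098332090748 266.3408117311953
0.068 top row 188.2856765779379 cols 230.38408615754437 266.6513225944298
[ 73  73  68  67  68  69  66  67  69  43 118 194 190 194 191 190 162 186
 194 191 192 195 192 198 195]
[ 42  48  59  57  56  49 133 149 184 196 192 192 197 194 195 194 193 194
 195 194 193 192 195 195 194 195 193 195 193 193 184 154 138  60  51  59
  60  55]
[[46, 90, 60], [42, 89, 57], [37, 85, 52], [40, 87, 57], [38, 83, 56], [40, 84, 52], [41, 44, 40], [193, 190, 167], [196, 191, 169], [196, 191, 170], [199, 190, 170], [144, 143, 131], [200, 194, 175], [202, 195, 179], [200, 196, 176], [202, 196, 178], [201, 195, 176]]
```

```bash
python3 - <<'E'
from h import *;import pickle
from rc import pr
im,o=pickle.load(open("wz.pkl","rb"))
c=np.array([.4938,.3218]); tx=np.array([-.9986,.0523])
for z in (.088,.0917,.095):
    for d in (.020,.022,.024): print(z,d,pr(im,np.array([[*(c+d*tx),z]])).round(1))
E
```

```text
0.088 0.02 [[248.1 186.2]]
0.088 0.022 [[248.1 183.4]]
0.088 0.024 [[248.1 180.5]]
0.0917 0.02 [[248.1 187.4]]
0.0917 0.022 [[248.1 184.5]]
0.0917 0.024 [[248.1 181.7]]
0.095 0.02 [[248.1 188.6]]
0.095 0.022 [[248.1 185.6]]
0.095 0.024 [[248.1 182.7]]
```

The body's lower edge shows at row 185 and was predicted at 184.5, and it is centred on column 248.5. The arm is still, so I'm handing in.

```bash
python3 -c "
from cell import arm
print(arm.sign_off())"
```

```text
the job is handed in; nothing more can be done
None
```

The spanner hangs on the middle peg and the microscope is held still and upright, its lens about 8 mm above the chip by my measurements; I handed the job in after about 35 s of the 64 s, and it returned no verdict.

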